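# Pack the chainsaw kit: click the can's caps, empty the rack into the toolbox, shut the lid

### The arm

A 6-joint arm with a two-finger parallel gripper is mounted at the origin on the work surface. World frame = base frame: x ahead of the robot, y to its left, z up, the work surface at z = 0. Lengths are in m, angles in rad, forces in N, time in s.
With the tool pointing down it reaches from about 0.325 to 0.85 m from the base axis. Payload 4.4 kg.
Tool frame: the origin (TCP) lies between the finger pads; the fingertips stand 19 mm ahead of it and the grasp point (between the pads) is the TCP (manip.finger_overhang is the z of the fingertips in the tool frame, in m); z points along the fingers, y is the line along which they close (so a half turn about z gives the same grasp; the last joint's range is limited). The gripper opens to 94 mm and grips with 3 to 60 N. Pads are 16 mm wide; open, the fingers measure 119 mm over their backs; the gripper's body (75 mm by 177 mm) begins 78 mm behind the grasp point.
Start: joints at [1.185, 0.207, 1.542, -0, 1.393, -0.15], TCP at [0.134, 0.559, 0.224] pointing down, gripper open.
Joint ranges: [-2.73, 2.73], [-0.86, 2.22], [0.23, 2.46], [-1.11, 4.25], [0.08, 2.63], [-2.82, 2.82]. Speed limits (rad/s): [2.79, 2.79, 3.14, 3.14, 3.14, 3.14].

### API

Orientations are given as [roll, pitch, yaw] about the fixed x, y, z axes, in that order (R = Rz(yaw) Ry(pitch) Rx(roll)).
In Python, from cell import manip, get_image, spot_in, silhouettes gives the robot as it stands. The module is installed in compiled form; this text tells all that it offers. Calls block until the motion is done:
- manip.goto(position, orientation): joint-space move of the TCP to a pose.
- manip.line_to(position, orientation=None, v=0.15, threshold=None): straight line of the TCP; orientation=None keeps the orientation; v is the mean speed in m/s. With threshold (N) it stops when the force on the tool has changed by that much, and returns True; else False.
- manip.set_joints(angles): joint-space move.
- manip.set_gripper(opening): finger opening in m; the grip force is fixed at half the most; returns when the fingers have stopped.
- manip.wait(seconds).
- manip.ik(position, orientation): joint angles nearest the present ones, or None.
- get_image(name): name is "side" or "top"; returns a dict with "image" (400x640x3 uint8, red, green, blue), "fx", "fy", "cx", "cy" (pixels), "world_to_cam" (4x4, takes a point from world to camera coordinates). Camera axes: x right, y down, z forward; pixel columns grow to the right and rows downward; lengths in m; the calibration is good to about 2 mm. A picture is of the moment at which its call begins. There is no depth.
A pose or a line that the arm cannot do raises manip.MotionError and nothing moves.
- manip.close_job(): hands the job in; it is judged then, once.
Trained networks look in a picture, given as the dict that the camera call returned (one of the last four; its "shot" number tells which), for a name from the list of things; names that differ only in an ending like _2 or _b are one class to them, and where a whole thing is asked for, a point or a joint stands for the part that bears it (a point fixed in the world has none). Each returns a list of dicts, best first, with "score" (0 to 1); they miss things now and then, are a little off and sometimes report something else, mostly with a low value. They report only what shows in the picture. A call takes as long as a camera call. They do not tell look-alikes from the thing itself.
- spot_in(picture, thing): "box" ([left, top, width, height] in pixels, round what is visible of it).
- silhouettes(picture, thing): "pixels" (400x640 bool, what is visible of it) and "box" ([left, top, width, height] in pixels, round what is visible of it).
Readings, each from a call of its own:
- manip.get_t(): time.
- manip.get_joint_pos(): joint angles.
- manip.get_joint_velocities(): joint speeds.
- manip.get_tau(): joint torques, N m.
- manip.get_position(): TCP position.
- manip.get_tcp_rot(): TCP orientation.
- manip.get_ft_force(): force on the tool from outside, world axes, zero at the start.
- manip.get_moment(): the same for the moment, N m.
- manip.get_gripper_width(): finger opening in m.
- manip.get_grasp_force(): force on a finger pad.
Only numpy, scipy, OpenCV 4.12 (cv2) and the standard library are available. Lean on these libraries where they do the work, as an engineer would, in place of code of your own. Each camera call takes 0.05 s, during which the arm holds its last target. There are 200 camera calls.

### The job

Get the chainsaw kit ready for the truck: screw both caps of the red fuel-and-oil can clockwise until each is fully home and its ratchet has clicked over at least three times, and lift every tool off the rack's pegs and lay it in the blue tin toolbox, together with any spare spark plugs lying in front of the rack. When everything is in, shut the toolbox lid fully. Leave the brass gauge coin, the black starter handle and the grease jar where they are; there may be fewer tools or plugs on some days.

Things in the scene. Friction and masses are not known exactly. Their poses are not given: they have to be found in the camera images.
- toolbox: open blue tin toolbox, 160 mm (x) by 300 mm (y) by 80 mm high, walls 4 mm, fixed to the bench; origin at the centre of its underside, inner floor 5 mm above that; its lid is hinged along the far (+x) rim and stands open at the start; steel latch hasp on the lid's free edge, it needs no handling
- lid (a joint): hinge angle of the toolbox lid in rad: 0 shut, 2.0 fully open and leaning back on its stop. The axis is parallel to the toolbox's y axis and lies at x = +80 mm, z = 80 mm of the toolbox. Pushed forward past upright (below about 1.3 rad) the lid falls shut by its own weight, slowly. The lid is a 164 by 304 mm tin plate, 6 mm thick and 0.35 kg, whose middle plane lies 19 mm off the hinge axis (above it when shut)
- lid_edge (a point): middle of the lid's free edge, 163 mm from the hinge axis, at half the thickness of the lid's top plate
- can: red plastic combination can with two tanks, full and standing firm (fixed): 280 mm (x) by 120 mm (y) by 165 mm high, origin at the centre of its underside; black carrying handle along x over its middle, between x = -45 and +45 mm, top 206 mm high; black fuel cap at x = -100 mm and yellow oil cap at x = +100 mm, both axes vertical
- fuel_grip (a point): on the axis of the black fuel cap, 16 mm below its top, at the height to grip; the ribbed cap is 54 mm across and 30 mm tall (187 to 217 mm above the bench)
- oil_grip (a point): the same point of the yellow oil cap, of the same size
- fuel_thread (a joint): how far the fuel cap is screwed on, rad: grows as it is turned clockwise seen from above, 2.4 = fully home against its stop; starts loose, anywhere from 0.4 to 1.6. It turns easily (0.06 N m); the cap does not rise or sink
- fuel_cap (a joint): how far the fuel cap's ratchet has slipped clockwise over its thread, rad: 0 at the start, one click for every 0.17 rad. It slips only once the thread is fully home, at about 0.3 N m. The cap's total turn is thread plus slip
- oil_thread (a joint): as fuel_thread, for the oil cap
- oil_cap (a joint): as fuel_cap, for the oil cap
- rack: plywood bench rack, fixed: foot 100 by 270 mm and 18 mm thick (x from -10 to +90 mm of its origin), two posts at y = -124 and +124 mm carry a 40 mm tall, 15 mm thick cross rail at x = 65 to 80 mm, top 250 mm high; three straight level steel pegs, 8 mm thick, at y = -90, 0 and +90 mm and 225 mm high, stand out from the rail towards -x and end in a ball knob 14 mm across at x = -3 mm; origin on the bench
- wedge_long: orange plastic felling wedge, 147 mm long, 46 mm wide (y), head 22 mm thick (x), hanging by the 24 mm square hole in its head over one of the pegs; origin at the centre of that hole, z along the wedge with the head's top at +22 mm and the thin tip at -125 mm; 0.13 kg. Hanging, the hole centre is 8 mm below the peg's axis. To come off it must be raised about 8 mm, so that the peg is central in the hole, and drawn about 50 mm towards the rack's -x past the knob
- wedge_long_mid (a point): middle of the long wedge, 52 mm below its origin along its z axis
- wedge_short: yellow plastic felling wedge, as wedge_long but 127 mm long, the thin tip at -105 mm
- wedge_short_mid (a point): middle of the short wedge, 42 mm below its origin along its z axis
- spanner: steel combination spanner, 163 mm long, hanging by its ring end (44 mm across, 10 mm thick in x, hole 24 mm) over a peg; origin at the centre of the ring, z along the spanner with the ring's top at +22 mm and the open jaw's end at -141 mm; shank 18 mm wide (y) and 8 mm thick; 0.2 kg; comes off its peg as the wedges do
- spanner_mid (a point): middle of the spanner, 60 mm below its origin along its z axis
- plug_a: green ceramic-topped spark plug lying on the bench in front of the rack, 86 mm long; origin on its axis at the middle of the steel hexagon, x along the plug with the green end at +48 mm and the thread's end at -38 mm; hexagon 21 mm across over 26 mm of length, ceramic 15 mm thick; 0.06 kg
- plug_b: a second plug of the same kind
- gauge_coin: brass spark plug gauge coin, 44 mm across, 4.5 mm thick, flat on the bench beyond the toolbox; leave it alone
- starter_handle: black plastic recoil starter handle, 105 mm wide (y), lying on the bench in front of the can; leave it alone
- grease_jar: jar of grease with a red cap, 64 mm across, 85 mm high, standing beyond the toolbox; leave it alone
Not all that is in view belongs to the job. Of the things shaped like the wedge_short, the yellow one is meant.

How it is judged:
On the way, in this order (a step that is already met when the one before it is completed fails the run):
1. every tool and plug that is there lies inside the toolbox, below its rim, with the lid still open (x of wedge_long in the frame of toolbox between -0.08 and 0.08 m and y of wedge_long in the frame of toolbox between -0.15 and 0.15 m and z of wedge_long in the frame of toolbox between 0 and 0.08 m and x of wedge_long_mid in the frame of toolbox between -0.08 and 0.08 m and y of wedge_long_mid in the frame of toolbox between -0.15 and 0.15 m and z of wedge_long_mid in the frame of toolbox between 0 and 0.08 m and x of wedge_short in the frame of toolbox between -0.08 and 0.08 m and y of wedge_short in the frame of toolbox between -0.15 and 0.15 m and z of wedge_short in the frame of toolbox between 0 and 0.08 m and x of wedge_short_mid in the frame of toolbox between -0.08 and 0.08 m and y of wedge_short_mid in the frame of toolbox between -0.15 and 0.15 m and z of wedge_short_mid in the frame of toolbox between 0 and 0.08 m and x of spanner in the frame of toolbox between -0.08 and 0.08 m and y of spanner in the frame of toolbox between -0.15 and 0.15 m and z of spanner in the frame of toolbox between 0 and 0.08 m and x of spanner_mid in the frame of toolbox between -0.08 and 0.08 m and y of spanner_mid in the frame of toolbox between -0.15 and 0.15 m and z of spanner_mid in the frame of toolbox between 0 and 0.08 m and x of plug_a in the frame of toolbox between -0.08 and 0.08 m and y of plug_a in the frame of toolbox between -0.15 and 0.15 m and z of plug_a in the frame of toolbox between 0 and 0.08 m and x of plug_b in the frame of toolbox between -0.08 and 0.08 m and y of plug_b in the frame of toolbox between -0.15 and 0.15 m and z of plug_b in the frame of toolbox between 0 and 0.08 m and value of joint lid above 0.4 rad), for 0.2 s.
2. the lid is shut over them (value of joint lid below 0.06 rad), for 0.2 s.
At the end, for the whole second after the job is handed in: Both caps fully home (within 0.08 rad of the stop) with their ratchets slipped by at least 0.5 rad (three clicks), every tool and plug that is there inside the toolbox below its rim, the lid shut within 0.06 rad (x of wedge_long in the frame of toolbox between -0.08 and 0.08 m and y of wedge_long in the frame of toolbox between -0.15 and 0.15 m and z of wedge_long in the frame of toolbox between 0 and 0.08 m and x of wedge_long_mid in the frame of toolbox between -0.08 and 0.08 m and y of wedge_long_mid in the frame of toolbox between -0.15 and 0.15 m and z of wedge_long_mid in the frame of toolbox between 0 and 0.08 m and x of wedge_short in the frame of toolbox between -0.08 and 0.08 m and y of wedge_short in the frame of toolbox between -0.15 and 0.15 m and z of wedge_short in the frame of toolbox between 0 and 0.08 m and x of wedge_short_mid in the frame of toolbox between -0.08 and 0.08 m and y of wedge_short_mid in the frame of toolbox between -0.15 and 0.15 m and z of wedge_short_mid in the frame of toolbox between 0 and 0.08 m and x of spanner in the frame of toolbox between -0.08 and 0.08 m and y of spanner in the frame of toolbox between -0.15 and 0.15 m and z of spanner in the frame of toolbox between 0 and 0.08 m and x of spanner_mid in the frame of toolbox between -0.08 and 0.08 m and y of spanner_mid in the frame of toolbox between -0.15 and 0.15 m and z of spanner_mid in the frame of toolbox between 0 and 0.08 m and x of plug_a in the frame of toolbox between -0.08 and 0.08 m and y of plug_a in the frame of toolbox between -0.15 and 0.15 m and z of plug_a in the frame of toolbox between 0 and 0.08 m and x of plug_b in the frame of toolbox between -0.08 and 0.08 m and y of plug_b in the frame of toolbox between -0.15 and 0.15 m and z of plug_b in the frame of toolbox between 0 and 0.08 m and value of joint each of fuel_thread, oil_thread above 2.32 rad and value of joint each of fuel_cap, oil_cap above 0.5 rad and value of joint lid below 0.06 rad); the robot touches nothing.
It fails at once if the gauge coin is moved by more than 30 mm (distance of gauge_coin from where it was at the start of the episode above 0.03 m).
It fails at once if the starter handle is moved by more than 30 mm (distance of starter_handle from where it was at the start of the episode above 0.03 m).
It fails at once if the grease jar is moved by more than 30 mm (distance of grease_jar from where it was at the start of the episode above 0.03 m).
Of wedge_long, wedge_short, spanner, plug_a, plug_b only 3 to 5 are there at a start; the rules pass over those that are not, and their reading is None.
At some moment in a run one of plug_a, plug_b may be knocked a few centimetres aside while the robot is not near it.
It also fails if it takes over 210 s, if anything falls off the work surface, if the arm or the gripper's body presses on something with over 40 N, if the wrist force passes 120 N, or if a joint passes its speed limit or range.

## Working session

There is one attempt and no reset: what is moved stays moved. The work goes in short steps, each a Python script; the robot and the scene stay as the last script left them, time stands still between calls to the robot, and variables do not carry over. Pictures are saved under pics/ and viewed, at most 14 in all, crops included, and the job is handed in when it is done.

```bash
mkdir -p pics; ls; python3 - <<'E'
from cell import manip,get_image,spot_in,silhouettes
import cv2,numpy as np
for n in("side","top"):
    p=get_image(n); cv2.imwrite(f"pics/{n}0.png",p["image"][:,:,::-1])
    print(n,p["fx"],p["cx"],p["cy"],np.round(p["world_to_cam"],4).tolist())
    for t in "toolbox can fuel_grip oil_grip rack wedge_long wedge_short spanner plug_a gauge_coin starter_handle grease_jar".split():
        print(t,[(np.round(d["box"]).tolist(),round(d["score"],2)) for d in spot_in(p,t)][:5])
print(manip.get_t(),manip.get_tcp_rot())
E
```

```text
pics
side 377.17266865113976 318.92394947243173 198.86555737271397 [[-0.9781, -0.2078, -0.0081, 0.4979], [-0.1432, 0.7014, -0.6983, 0.1632], [0.1508, -0.6819, -0.7158, 1.0718], [0.0, 0.0, 0.0, 1.0]]
toolbox [([239.0, 130.0, 112.0, 143.0], 0.89)]
can [([291.0, 106.0, 84.0, 68.0], 0.57)]
fuel_grip [([358.0, 108.0, 16.0, 17.0], 0.57)]
oil_grip [([296.0, 106.0, 14.0, 15.0], 0.68), ([268.0, 226.0, 17.0, 47.0], 0.2)]
rack [([206.0, 210.0, 96.0, 169.0], 0.94)]
wedge_long [([268.0, 226.0, 16.0, 49.0], 0.83), ([238.0, 296.0, 21.0, 53.0], 0.72)]
wedge_short [([174.0, 320.0, 25.0, 40.0], 0.86), ([235.0, 296.0, 25.0, 54.0], 0.64), ([199.0, 264.0, 29.0, 34.0], 0.61), ([254.0, 260.0, 17.0, 47.0], 0.59), ([294.0, 105.0, 76.0, 72.0], 0.41)]
spanner [([238.0, 299.0, 22.0, 50.0], 0.61)]
plug_a [([307.0, 310.0, 30.0, 16.0], 0.55), ([288.0, 343.0, 33.0, 10.0], 0.51)]
gauge_coin [([297.0, 105.0, 14.0, 17.0], 0.71)]
starter_handle [([384.0, 156.0, 20.0, 18.0], 0.64)]
grease_jar [([223.0, 216.0, 28.0, 35.0], 0.79), ([236.0, 299.0, 23.0, 52.0], 0.72)]
top 397.03177529469497 326.54483763539565 204.6257639125
[... 443 characters left out ...]
20.0, 20.0], 0.62), ([196.0, 195.0, 27.0, 19.0], 0.49), ([168.0, 198.0, 30.0, 20.0], 0.46)]
rack [([154.0, 182.0, 115.0, 49.0], 0.58), ([438.0, 214.0, 21.0, 21.0], 0.44)]
wedge_long [([230.0, 195.0, 31.0, 18.0], 0.65)]
wedge_short [([195.0, 193.0, 30.0, 18.0], 0.79), ([222.0, 153.0, 20.0, 23.0], 0.61), ([171.0, 161.0, 26.0, 22.0], 0.59)]
spanner [([166.0, 200.0, 33.0, 19.0], 0.77)]
plug_a [([208.0, 239.0, 7.0, 27.0], 0.62), ([234.0, 241.0, 9.0, 21.0], 0.43)]
gauge_coin [([393.0, 145.0, 69.0, 98.0], 0.22)]
starter_handle [([419.0, 255.0, 38.0, 23.0], 0.89), ([168.0, 199.0, 30.0, 17.0], 0.37)]
grease_jar [([276.0, 144.0, 20.0, 12.0], 0.54)]
1.3 [-3.14154115e+00  1.85488941e-06  2.90579629e+00]
```

```bash
python3 - <<'E'
import cv2
a=cv2.imread("pics/top0.png")[120:290,140:480]; cv2.imwrite("pics/top0c.png",cv2.resize(a,None,fx=2.35,fy=2.35,interpolation=2))
a=cv2.imread("pics/side0.png")[90:390,160:420]; cv2.imwrite("pics/side0c.png",cv2.resize(a,None,fx=2,fy=2,interpolation=2))
E
```

```text
(no output)
```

View pics/top0c.png

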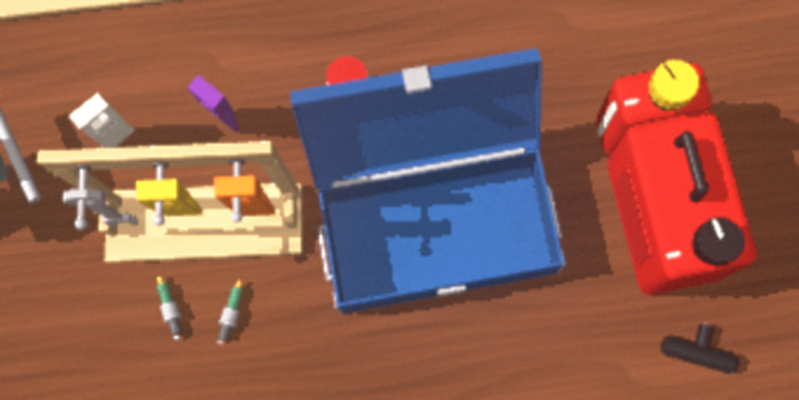

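View pics/side0c.png

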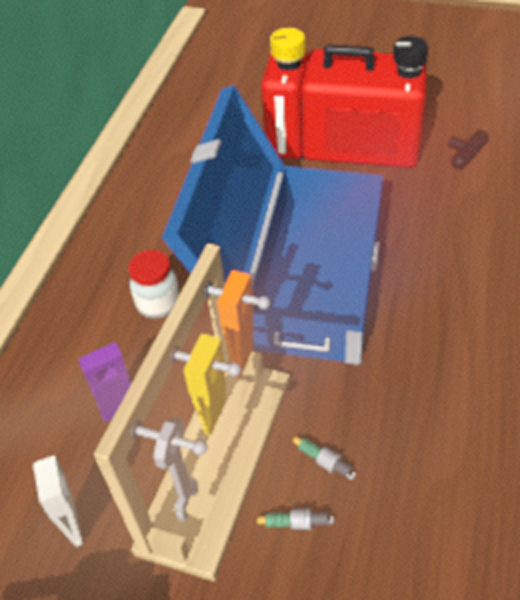

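The top crop shows all five items: spanner on the left peg (80,200), yellow wedge on the middle one (160,190) and orange wedge on the right one (237,190). Two plugs lie at (170,310) and (230,312). The purple and white wedges behind the rack are decoys. I'll zoom in to pick exact points.

```bash
python3 - <<'E'
import cv2
a=cv2.imread("pics/top0.png")[160:270,150:280]; cv2.imwrite("pics/t1.png",cv2.resize(a,None,fx=5.4,fy=5.4,interpolation=2))
a=cv2.imread("pics/side0.png")[205:385,200:345]; cv2.imwrite("pics/s1.png",cv2.resize(a,None,fx=3.3,fy=3.3,interpolation=2))
E
```

```text
(no output)
```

View pics/t1.png

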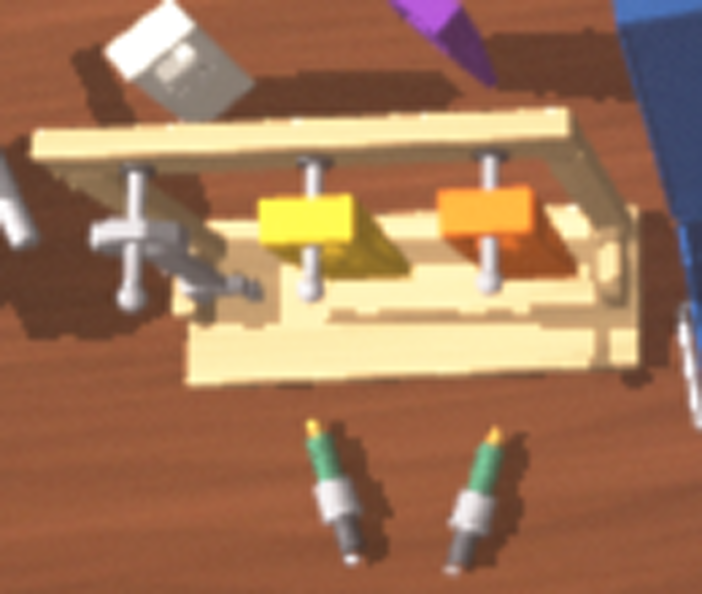

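View pics/s1.png

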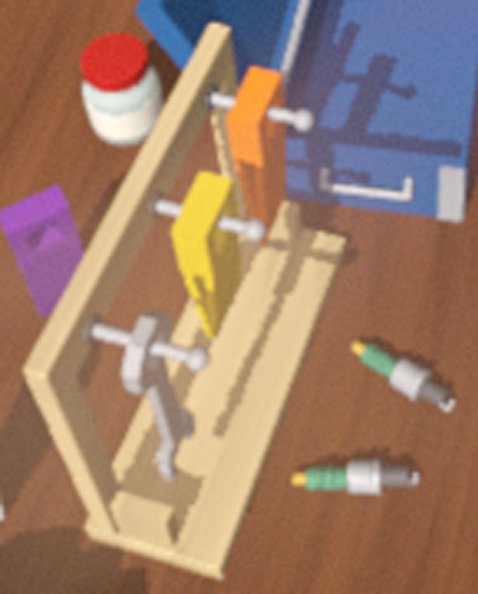

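```bash
cat > h.py <<'E'
import numpy as np,json,cv2
from scipy.optimize import least_squares
from cell import manip,get_image,spot_in,silhouettes
CAM={"side":(377.17266865113976,318.92394947243173,198.86555737271397,[[-0.9781,-0.2078,-0.0081,0.4979],[-0.1432,0.7014,-0.6983,0.1632],[0.1508,-0.6819,-0.7158,1.0718]]),
"top":(397.03177529469497,326.54483763539565,204.62576391258173,[[-0.1253,-0.9921,0.0018,0.0567],[-0.9658,0.1216,-0.2292,0.5441],[0.2272,-0.0304,-0.9734,1.1907]])}
def proj(c,P):
    f,cx,cy,M=CAM[c];M=np.array(M);q=M[:,:3]@np.asarray(P,float)+M[:,3]
    return np.array([cx+f*q[0]/q[2],cy+f*q[1]/q[2]])
def ray(c,uv,z):
    f,cx,cy,M=CAM[c];M=np.array(M);R,t=M[:,:3],M[:,3]
    o=-R.T@t;d=R.T@np.array([(uv[0]-cx)/f,(uv[1]-cy)/f,1]);return o+d*(z-o[2])/d[2]
def rz(a):return np.array([[np.cos(a),-np.sin(a),0],[np.sin(a),np.cos(a),0],[0,0,1]])
def fit(obs,x0):  # obs: (cam,uv,local point); pose x,y,yaw
    r=least_squares(lambda p:np.concatenate([proj(c,rz(p[2])@l+[p[0],p[1],0])-uv for c,uv,l in obs]),x0,loss="soft_l1")
    return r.x,r.fun.reshape(-1,2)
E
python3 - <<'E'
from h import *
T=lambda u,v:(150+u/5.4-.4,160+v/5.4-.4)
S=lambda u,v:(200+u/3.3-.35,205+v/3.3-.35)
A=lambda u,v:(140+u/2.35-.3,120+v/2.35-.3)
B=lambda u,v:(160+u/2-.25,90+v/2-.25)
rack=[("top",T(131,299),[-.003,.09,.225]),("top",T(311,288),[-.003,0,.225]),("top",T(489,284),[-.003,-.09,.225]),
("side",S(198,358),[-.003,.09,.225]),("side",S(255,231),[-.003,0,.225]),("side",S(303,120),[-.003,-.09,.225]),
("top",T(33,131),[.08,.1315,.25]),("top",T(568,109),[.08,-.1315,.25])]
can=[("top",A(674,83),[.1,0,.217]),("top",A(718,240),[-.1,0,.217]),("side",B(288,40),[.1,0,.217]),("side",B(410,47),[-.1,0,.217])]
box=[("top",A(338,308),[-.08,.15,.08]),("top",A(562,268),[-.08,-.15,.08]),("side",B(382,177),[-.08,-.15,.08])]
for n,o,x0 in(("rack",rack,[.5,.3,0]),("can",can,[.5,-.3,0]),("box",box,[.55,0,0])):
    p,r=fit(o,x0);print(n,np.round(p,4).tolist(),np.round(r,1).tolist())
for n,uv,z in(("yel",T(306,218),.239),("ora",T(485,211),.239),("spa",T(137,236),.239)):print(n,ray("top",uv,z).round(4))
for t,s,a,b in((T(337,500),S(363,477),T(311,425),T(351,560)),(T(473,513),S(411,380),T(494,435),T(453,572))):
    d=ray("top",a,.0105)-ray("top",b,.0105)
    print("plug",ray("top",t,.0105).round(4),ray("side",s,.0105).round(4),np.arctan2(d[1],d[0]))
print("starter",ray("top",A(702,350),.01))
E
```

```text
rack [0.5293, 0.3191, -0.0831] [[-0.0, -0.5], [-0.2, 0.1], [-0.1, -0.5], [0.5, 0.4], [0.4, -0.2], [0.6, -0.1], [0.7, -0.7], [-1.1, -0.5]]
can [0.5222, -0.314, 0.0798] [[-0.6, -0.8], [-0.3, 0.0], [0.2, -1.2], [1.3, -0.7]]
box [0.5061, -0.0051, 0.0632] [[-1.1, 0.1], [0.2, -1.2], [1.3, -0.7]]
yel [0.5594 0.3153 0.239 ]
ora [0.5518 0.226  0.239 ]
spa [0.5607 0.3997 0.239 ]
plug [0.4498 0.37   0.0105] [0.4524 0.3703 0.0105] 0.2224523359941238
plug [0.432  0.2906 0.0105] [0.4336 0.2918 0.0105] -0.36872805249702845
starter [ 0.30770443 -0.33991582  0.01      ]
```

```bash
cat >> h.py <<'E'
from scipy.spatial.transform import Rotation as Ro
RACK=np.array([.5293,.3191,-.0831]);CAN=np.array([.5222,-.314,.0798]);BOX=np.array([.5061,-.0051,.0632])
def W(f,l):return rz(f[2])@np.array(l,float)+[f[0],f[1],0]
def rpy(c,d):  # closing axis, pointing direction
    d=np.array(d,float)/np.linalg.norm(d);c=np.array(c,float)/np.linalg.norm(c)
    return Ro.from_matrix(np.column_stack([np.cross(c,d),c,d])).as_euler("xyz")
def place(s,side,th):  # tilt about box x, pointing to side*box y
    R=rz(BOX[2]);return rpy(s*R[:,0],R@[0,side*np.sin(th),-np.cos(th)])
def edges(img,c,f,lo,hi):
    import itertools
    C=[W(f,[a,b,z]) for a in(lo[0],hi[0]) for b in(lo[1],hi[1]) for z in(lo[2],hi[2])]
    for i,j in itertools.combinations(range(8),2):
        if bin(i^j).count("1")==1:
            a,b=[tuple(int(v) for v in (proj(c,C[k])*3).round()) for k in(i,j)]
            cv2.line(img,a,b,(0,255,0),1)
E
python3 - <<'E'
from h import *
for s in(1,-1):
  for side in(1,-1):
    for th in(.7,.9,1.05):
      o=place(s,side,th)
      print(s,side,th,[None if (q:=manip.ik(W(BOX,[x,-side*.1,z]),o)) is None else np.round(q,2).tolist() for x,z in((-.035,.1),(.035,.1),(0,.2))])
for y in(-.09,0,.09):
  for k in(0,np.pi): print("rack",y,k,[None if (q:=manip.ik(W(RACK,[x,y,.23]),[np.pi,0,RACK[2]+k])) is None else np.round(q,2).tolist() for x in(.03,-.05)])
for x in(-.1,.1):
  for k in(1.4,0,-1.4): print("can",x,k,[None if (q:=manip.ik(W(CAN,[x,0,z]),[np.pi,0,CAN[2]+np.pi/2+k])) is None else np.round(q,2).tolist() for z in(.2,.28)])
for x in (.17,.2,.23): print("lid",x,[None if (q:=manip.ik(W(BOX,[x,0,z]),[np.pi,0,BOX[2]+k])) is None else np.round(q,2).tolist() for z in(.2,.3) for k in (0,np.pi)])
im=[]
for c in("top","side"):
    g=cv2.resize(cv2.imread(f"pics/{c}0.png"),None,fx=3,fy=3)
    edges(g,c,BOX,[-.08,-.15,0],[.08,.15,.08]);edges(g,c,CAN,[-.14,-.06,0],[.14,.06,.165]);edges(g,c,RACK,[-.01,-.135,0],[.09,.135,.018]);edges(g,c,RACK,[.065,-.1315,.21],[.08,.1315,.25])
    im.append(g)
cv2.imwrite("pics/ov.png",np.hstack([cv2.resize(im[0][390:840,450:1410],(530,248)) if 0 else im[0][390:780,640:1410]]))
cv2.imwrite("pics/ovs.png",im[1][300:900,600:1150])
E
```

```text
1 1 0.7 [[-0.72, 0.46, 1.67, 0.47, 1.55, -0.92], [-0.64, 0.56, 1.51, 0.51, 1.57, -0.84], [-0.68, 0.38, 1.54, 0.5, 1.72, -0.79]]
1 1 0.9 [[-0.77, 0.58, 1.6, 0.56, 1.69, -0.98], [-0.69, 0.67, 1.45, 0.61, 1.71, -0.89], [-0.73, 0.48, 1.5, 0.61, 1.84, -0.84]]
1 1 1.05 [[-0.8, 0.67, 1.55, 0.62, 1.79, -1.01], [-0.72, 0.75, 1.4, 0.68, 1.81, -0.92], [-0.76, 0.56, 1.47, 0.68, 1.93, -0.86]]
1 -1 0.7 [[0.43, 0.39, 1.77, -0.67, 1.33, 0.65], [0.39, 0.5, 1.61, -0.68, 1.35, 0.58], [0.4, 0.3, 1.64, -0.65, 1.49, 0.5]]
1 -1 0.9 [[0.5, 0.51, 1.72, -0.79, 1.45, 0.76], [0.45, 0.6, 1.56, -0.82, 1.47, 0.69], [0.48, 0.4, 1.61, -0.8, 1.59, 0.6]]
1 -1 1.05 [[0.55, 0.6, 1.68, -0.88, 1.55, 0.83], [0.49, 0.69, 1.52, -0.91, 1.56, 0.75], [0.52, 0.49, 1.59, -0.9, 1.66, 0.66]]
-1 1 0.7 [[-0.72, 0.46, 1.67, 0.47, 1.55, 2.22], [-0.64, 0.56, 1.51, 0.51, 1.57, 2.3], [-0.68, 0.38, 1.54, 0.5, 1.72, 2.35]]
-1 1 0.9 [[-0.77, 0.58, 1.6, 0.56, 1.69, 2.16], [-0.69, 0.67, 1.45, 0.61, 1.71, 2.25], [-0.73, 0.48, 1.5, 0.61, 1.84, 2.3]]
-1 1 1.05 [[-0.8, 0.67, 1.55, 0.62, 1.79, 2.13], [-0.72, 0.75, 1.4, 0.68, 1.81, 2.22], [-0.76, 0.
[... 1312 characters left out ...]
58, 0.43, 1.14, 0.0, 1.57, -2.06]]
can 0.1 0 [[-0.58, 0.47, 1.24, 0.0, 1.43, -0.66], [-0.58, 0.43, 1.14, 0.0, 1.57, -0.66]]
can 0.1 -1.4 [[-0.58, 0.47, 1.24, -0.0, 1.43, 0.74], [-0.58, 0.43, 1.14, -0.0, 1.57, 0.74]]
lid 0.17 [[-0.12, 0.44, 1.29, -0.0, 1.41, 1.39], [-0.12, 0.44, 1.29, 0.0, 1.41, -1.75], [-0.12, 0.38, 1.17, -0.0, 1.59, 1.39], [-0.12, 0.38, 1.17, 0.0, 1.59, -1.75]]
lid 0.2 [[-0.11, 0.5, 1.2, -0.0, 1.44, 1.4], [-0.11, 0.5, 1.2, 0.0, 1.44, -1.75], [-0.11, 0.45, 1.08, -0.0, 1.62, 1.4], [-0.11, 0.45, 1.08, 0.0, 1.62, -1.75]]
lid 0.23 [[-0.1, 0.56, 1.11, -0.0, 1.47, 1.4], [-0.1, 0.56, 1.11, 0.0, 1.47, -1.74], [-0.1, 0.52, 0.98, -0.0, 1.65, 1.4], [-0.1, 0.52, 0.98, 0.0, 1.65, -1.74]]
```

View pics/ov.png

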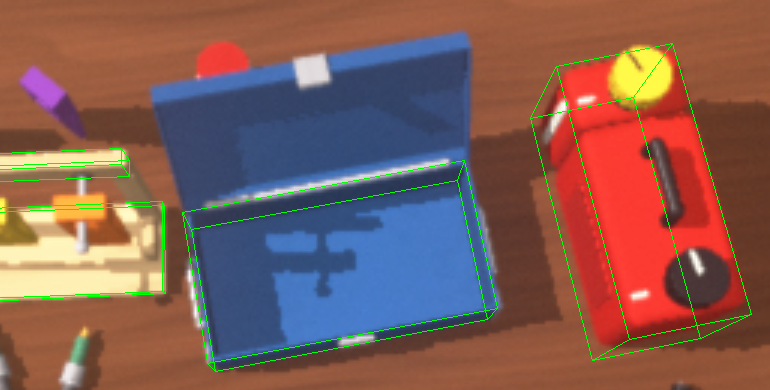

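View pics/ovs.png

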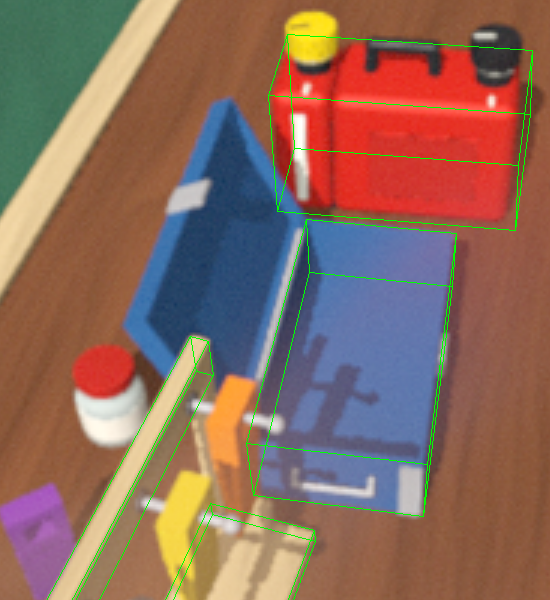

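Overlays on box and rack agree with the picture. I'll refine the caps by fitting cylinder projections to colour masks.

```bash
python3 - <<'E'
from h import *
def cyl(c,xy):
    a=np.linspace(0,2*np.pi,40)
    P=np.array([proj(c,[xy[0]+.027*np.cos(t),xy[1]+.027*np.sin(t),z]) for t in a for z in(.187,.217)])
    return np.r_[P.min(0),P.max(0)+0]
for n,l in(("fuel",-.1),("oil",.1)):
    x0=W(CAN,[l,0,0])[:2];obs=[]
    for c in("top","side"):
        im=cv2.imread(f"pics/{c}0.png").astype(int);b,g,r=im[...,0],im[...,1],im[...,2]
        m=((r>120)&(g>110)&(b<90)) if n=="oil" else ((r<75)&(g<60)&(b<60))
        e=cyl(c,x0);k=np.zeros_like(m);k[int(e[1])-5:int(e[3])+6,int(e[0])-5:int(e[2])+6]=1
        _,lab,st,_=cv2.connectedComponentsWithStats((m&k).astype(np.uint8))
        i=1+np.argmax(st[1:,4]);x,y,w,h,A=st[i]
        obs.append((c,np.array([x-.5,y-.5,x+w-.5,y+h-.5])));print(n,c,obs[-1][1],e.round(1),A)
    # use left,right,top of bbox (bottom hidden by the cap's own shadow/neck)
    f=lambda q:np.concatenate([(cyl(c,q)-o)[:3] for c,o in obs])
    s=least_squares(f,x0,loss="soft_l1");print(x0.round(4),s.x.round(4),s.fun.round(1))
E
```

```text
fuel top [435.5 214.5 455.5 232.5] [432.2 212.2 454.8 233.4] 144
fuel side [356.5 108.5 373.5 123.5] [356.9 107.9 374.5 125.3] 171
[ 0.4225 -0.322 ] [ 0.4224 -0.3248] [-2.3 -2.4  0.3  0.5 -1.1  1.2]
oil top [415.5 144.5 437.5 165.5] [414.1 145.3 435.4 166.6] 359
oil side [294.5 102.5 312.5 120.5] [295.6 104.  312.4 121.1] 270
[ 0.6219 -0.306 ] [ 0.6245 -0.3118] [ 0.4 -0.3 -0.3  0.7  0.5 -0.4]
```

```bash
cat > cap.py <<'E'
import sys
from h import *
def screw(x,y,half=1.47):
    q=manip.ik([x,y,.3],[np.pi,0,CAN[2]+np.pi/2]);q=np.array(q);q[5]=-half
    manip.set_gripper(.074);manip.set_joints(list(q))
    manip.line_to([x,y,.203],v=.12);manip.set_gripper(.0)
    F=manip.get_ft_force();print("w",manip.get_gripper_width(),"F",np.round(F,1),manip.get_grasp_force(),"p",np.round(manip.get_position(),4))
    q=np.array(manip.get_joint_pos())
    for a in np.linspace(-half,half,9)[1:]:
        q[5]=a;manip.set_joints(list(q))
        print(round(a,2),np.round(manip.get_ft_force(),1),"Mz",np.round(manip.get_moment()[2],3),round(manip.get_gripper_width(),4))
    manip.set_gripper(.074);manip.line_to([x,y,.3],v=.2);print(manip.get_t())
screw(float(sys.argv[1]),float(sys.argv[2]))
E
python3 cap.py .4232 -.325
```

```text
w 0.0537314672550803 F [-2.7 -2.5  3.5] 30.000644624233246 p [ 0.4228 -0.3259  0.2038]
-1.1 [0.8 0.4 0.7] Mz -0.109 0.0533
-0.74 [ 4.5  0.8 -1.8] Mz -0.06 0.0534
-0.37 [ 6.2 -1.  -2.6] Mz -0.043 0.0536
0.0 [ 8.3 -1.2 -4.2] Mz -0.039 0.0538
0.37 [ 9.2 -2.6 -5.1] Mz -0.019 0.0538
0.74 [ 9.4 -4.4 -5.6] Mz -0.057 0.0535
1.1 [ 8.8 -5.  -6.6] Mz -0.082 0.0538
1.47 [ 7.6 -6.5 -6.6] Mz -0.023 0.0535
11.2
```

```bash
python3 - <<'E'
from h import *
q=np.array(manip.get_joint_pos());q[0]=0.1;manip.set_joints(list(q))
p=get_image("top");g=p["image"][:,:,::-1];cv2.imwrite("pics/top1.png",g)
a=cv2.resize(cv2.imread("pics/top0.png")[135:245,385:470],None,fx=4.5,fy=4.5,interpolation=2);b=cv2.resize(g[135:245,385:470],None,fx=4.5,fy=4.5,interpolation=2)
cv2.imwrite("pics/caps.png",np.hstack([a,b]))
E
```

```text
(no output)
```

View pics/caps.png

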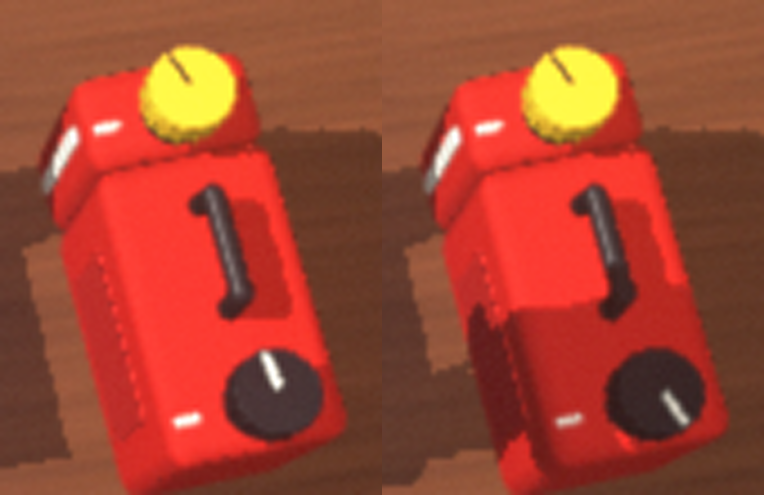

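The fuel mark turned about 165° clockwise, matching the 2.94 rad commanded, so that cap is home with more than three clicks. Next the oil cap.

```bash
python3 cap.py .6245 -.312 | tail -4; python3 - <<'E'
from h import *
q=np.array(manip.get_joint_pos());q[0]=0.1;manip.set_joints(list(q))
g=get_image("top")["image"][:,:,::-1];cv2.imwrite("pics/oil.png",cv2.resize(g[135:245,385:470],None,fx=4,fy=4,interpolation=2))
E
```

```text
0.74 [-11.    1.4   5.1] Mz -0.084 0.0533
1.1 [-11.2   2.6   7.4] Mz -0.089 0.0538
1.47 [-10.6   4.4   7.2] Mz -0.054 0.0536
21.8
```

View pics/oil.png

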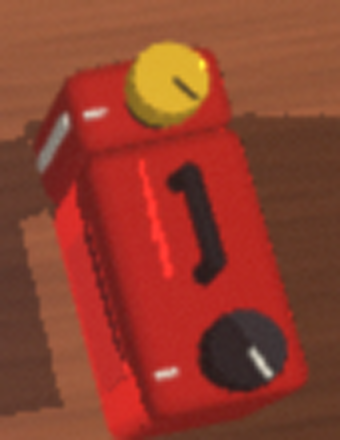

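Both caps are done. Next, the orange wedge.

```bash
cat > tool.py <<'E'
import sys
from h import *
def pick(px,py,gz=.213):
    o=[np.pi,0,RACK[2]+np.pi];w=lambda x,z:W(RACK,[x,py,z])
    manip.set_gripper(.068);manip.goto(w(px,.33),o);manip.line_to(w(px,gz),v=.12)
    manip.set_gripper(0);print("grip",manip.get_gripper_width(),manip.get_grasp_force(),np.round(manip.get_ft_force(),1))
    F0=np.array(manip.get_ft_force())
    manip.line_to(w(px,gz+.0085),v=.04)
    print("up",np.round(manip.get_ft_force(),1))
    hit=manip.line_to(w(px-.075,gz+.0085),v=.06,threshold=12)
    print("hit",hit,np.round(manip.get_ft_force(),1),manip.get_gripper_width(),np.round(manip.get_position(),4))
    return hit
def put(bx,by,th,zt,wopen,up=.31):
    p=manip.get_position();manip.line_to([p[0],p[1],up],v=.2)
    o=place(1,1,th)
    manip.goto(W(BOX,[bx,by,up-.03]),o)
    print("carry",manip.get_gripper_width())
    hit=manip.line_to(W(BOX,[bx,by,zt]),v=.1,threshold=5)
    print("touch",hit,np.round(manip.get_position(),4),manip.get_t())
    manip.set_gripper(wopen);manip.wait(.3)
    d=rz(BOX[2])@[0,np.sin(th),-np.cos(th)]
    p=np.array(manip.get_position());manip.line_to(p-.06*d,v=.15)
    p=np.array(manip.get_position());manip.line_to([p[0],p[1],.33],v=.3)
    print("t",manip.get_t())
E
python3 - <<'E'
from tool import *
print(pick(.03,-.09))
E
```

```text
grip 0.04596953354935389 29.996340876241447 [-0.7 -0.2  2.6]
up [-0.8 -0.1 -1. ]
hit False [-0.2 -0.  -1.7] 0.04574170771015486 [0.4773 0.2331 0.2215]
False
```

```bash
python3 - <<'E'
from tool import *
put(-.035,-.07,.8,.092,.06)
q=np.array(manip.get_joint_pos());q[0]=.9;manip.set_joints(list(q))
for c in("top","side"):
    g=get_image(c)["image"][:,:,::-1];cv2.imwrite(f"pics/{c}2.png",g)
a=cv2.resize(cv2.imread("pics/top2.png")[135:270,150:400],None,fx=3,fy=3,interpolation=2)
cv2.imwrite("pics/c2.png",a)
E
```

```text
carry 0.0457526043128284
touch False [ 0.4759 -0.0774  0.0924] 33.4
t 35.5083
```

View pics/c2.png

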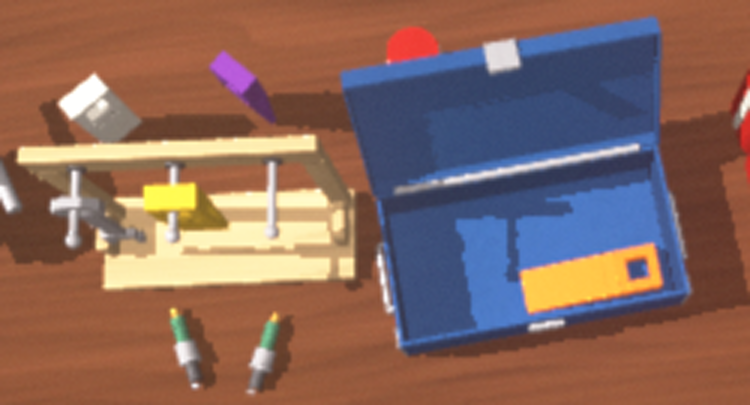

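The orange wedge lies flat at (590,280) in the crop. Yellow wedge and spanner next.

```bash
python3 - <<'E'
from tool import *
if not pick(.03,0.0): put(.035,-.07,.8,.082,.06)
else: raise SystemExit
if not pick(.028,.09,.216): put(.0,-.06,.8,.125,.06)
q=np.array(manip.get_joint_pos());q[0]=.95;manip.set_joints(list(q))
for c in("top","side"):
    g=get_image(c)["image"][:,:,::-1];cv2.imwrite(f"pics/{c}3.png",g)
a=cv2.resize(cv2.imread("pics/top3.png")[135:270,150:400],None,fx=3.2,fy=3.2,interpolation=2)
cv2.imwrite("pics/c3.png",a)
E
```

```text
grip 0.04578652404248345 29.99418185907416 [-0.1 -0.9  2.1]
up [-1.4  0.2 -1.7]
hit False [ 0.1  0.3 -1.1] 0.04585260190549263 [0.4848 0.3228 0.2215]
carry 0.045948743601615584
touch False [ 0.5456 -0.0729  0.0824] 48.0
t 50.1333
grip 0.043799557567682244 30.000488490331918 [ 0.  -0.7  1.6]
up [ 0.4  0.2 -2.2]
hit False [ 0.   0.6 -2.4] 0.043748714875823 [0.4903 0.4126 0.2245]
carry 0.0003272767855569159
touch False [ 0.5103 -0.0652  0.1256] 59.7917
t 62.3583
```

View pics/c3.png

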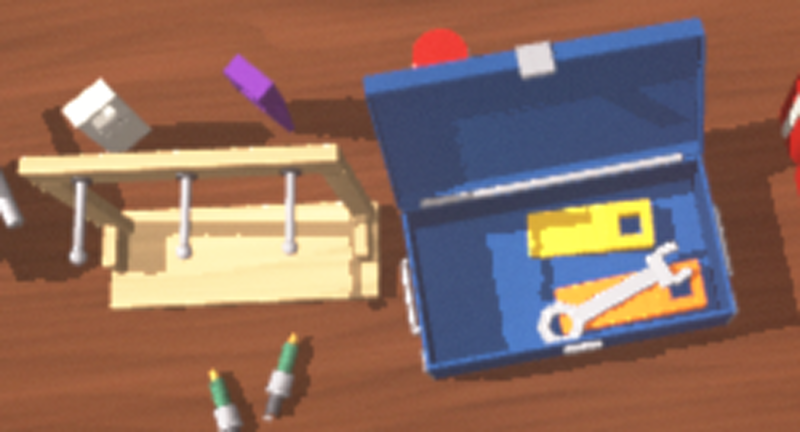

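The spanner slipped out during the carry but landed in the box, ring at (560,322). The left plug has been knocked forward to about (225,405). I'll re-locate the plugs now.

```bash
cat > plugs.py <<'E'
from h import *
def find():
    out=[]
    p=get_image("top")
    im=p["image"].astype(int);R,G,B=im[...,0],im[...,1],im[...,2]
    m=((G>R+15)&(G>B+10)).astype(np.uint8);m[:215]=0;m[:,300:]=0
    n,lab,st,ce=cv2.connectedComponentsWithStats(m,connectivity=8)
    S=silhouettes(p,"plug_a")
    for s in S:
        ys,xs=np.nonzero(s["pixels"])
        if len(xs)<30:continue
        P=np.array([ray("top",(u,v),.0105)[:2] for u,v in zip(xs,ys)])
        c=P.mean(0);d=np.linalg.svd(P-c)[2][0]
        gp=np.nonzero(m&s["pixels"])
        if not len(gp[0]):print("nogreen",c,s["score"]);continue
        g=ray("top",(gp[1].mean(),gp[0].mean()),.0105)[:2]
        if (g-c)@d<0:d=-d
        t=(P-c)@d;o=c+d*(np.percentile(t,97)-.046)
        out.append((o,np.arctan2(d[1],d[0])));print(round(s["score"],2),len(xs),"o",o.round(4),"yaw",round(out[-1][1],3),"len",np.ptp(t).round(3),"c",c.round(4),"g",g.round(4))
    for i in range(1,n):
        if st[i,4]>6:print("green",ray("top",ce[i],.0105).round(4),st[i])
    return out
E
python3 -c "
from plugs import *
find()"
```

```text
0.52 145 o [0.3986 0.3426] yaw 0.235 len 0.074 c [0.411  0.3456] g [0.4305 0.3515]
green [0.4954 0.9307 0.0105] [   0  215   65   95 2933]
green [0.4576 0.2821 0.0105] [237 242   6   9  36]
green [0.4305 0.3515 0.0105] [216 253   6  10  35]
```

```bash
python3 - <<'E'
from plugs import *
def pp(o,yaw,bx,by):
    r=[np.pi,0,yaw+np.pi]
    manip.set_gripper(.045);manip.goto([*o,.15],r);manip.line_to([*o,.022],v=.1,threshold=10)
    manip.set_gripper(0);print("w",manip.get_gripper_width(),np.round(manip.get_position(),4))
    manip.line_to([*o,.2],v=.2);print("lift",manip.get_gripper_width())
    if manip.get_gripper_width()<.008:return False
    r=[np.pi,0,BOX[2]+np.pi]
    manip.goto(W(BOX,[bx,by,.2]),r);manip.line_to(W(BOX,[bx,by,.05]),v=.15,threshold=10)
    print("at",manip.get_gripper_width());manip.set_gripper(.045);manip.line_to(W(BOX,[bx,by,.25]),v=.25);return True
pp((.4324,.2919),-.369,-.01,.115)
F=find()
o,y=(.4043,.3452),.235
pp(o,y,.0,.075)
q=np.array(manip.get_joint_pos());q[0]=.95;manip.set_joints(list(q));print(manip.get_t())
for c in("top","side"):
    g=get_image(c)["image"][:,:,::-1];cv2.imwrite(f"pics/{c}4.png",g)
a=cv2.resize(cv2.imread("pics/top4.png")[135:270,190:390],None,fx=2.4,fy=2.4,interpolation=2)
b=cv2.resize(cv2.imread("pics/side4.png")[125:280,230:355],(265,329),interpolation=2)
c=np.zeros((329,800,3),np.uint8);c[:324,:480]=a;c[:,500:765]=b
cv2.imwrite("pics/c4.png",c)
E
```

```text
w 0.02069946801863941 [0.4325 0.2919 0.0222]
lift 0.020724192988249956
at 0.02081964471854573
0.71 126 o [0.3997 0.3432] yaw 0.244 len 0.077 c [0.41   0.3458] g [0.4305 0.3515]
0.5 77 o [0.4769 0.1081] yaw 0.08 len 0.06 c [0.4958 0.1097] g [0.5145 0.1111]
green [0.4711 0.9273 0.0105] [   0  215   65   95 3688]
green [0.5174 0.1112 0.0105] [288 218   5   8  32]
green [0.4302 0.3516 0.0105] [216 253   6  10  36]
green [0.074  0.6828 0.0105] [100 385  22  15  94]
w 0.021035928256288725 [0.4044 0.3452 0.0222]
lift 0.020364298946282836
at 0.020935071854804956
83.8167
```

View pics/c4.png

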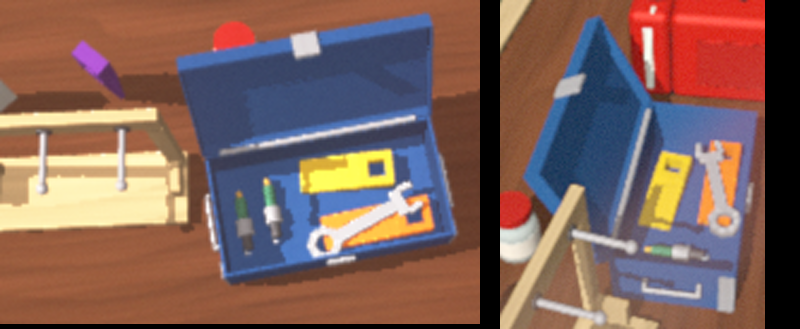

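All five pieces lie flat in the box. Closing the lid next.

```bash
python3 - <<'E'
from h import *
o=[np.pi,0,BOX[2]+np.pi];w=lambda x,z:W(BOX,[x,-.03,z])
manip.set_gripper(0)
p=manip.get_position();manip.line_to([p[0],p[1],.36],v=.3)
manip.goto(w(.215,.36),o);print(manip.line_to(w(.215,.204),v=.12,threshold=8))
manip.line_to(w(.03,.204),v=.08);print(np.round(manip.get_ft_force(),1),np.round(manip.get_position(),3))
manip.line_to(w(.08,.33),v=.2);manip.wait(3)
manip.goto(w(-.05,.40),o);q=np.array(manip.get_joint_pos());q[0]=1.1;manip.set_joints(list(q));print(manip.get_t())
a=get_image("top")["image"][:,:,::-1][115:270,190:470];b=get_image("side")["image"][:,:,::-1][90:280,230:420]
c=np.hstack([cv2.resize(a,(500,277)),cv2.resize(b,(277,277))]);cv2.imwrite("pics/c5.png",c)
E
```

```text
False
[-0.1 -0.4  0.5] [ 0.538 -0.033  0.204]
98.175
```

View pics/c5.png

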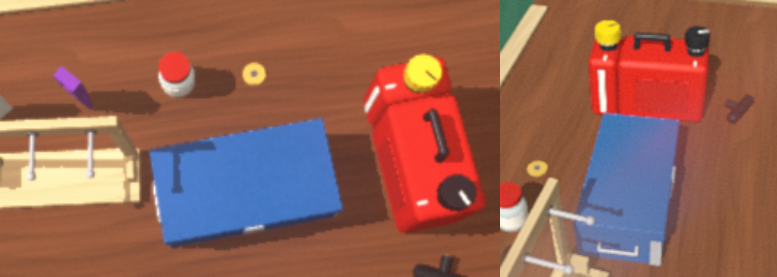

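The lid lies shut and flat, and the jar, coin and handle are where they were.

```bash
python3 -c "
from cell import manip
manip.wait(.5);print(manip.close_job())"
```

```text
the job is handed in; nothing more can be done
None
```

I handed the job in at about 99 s: both caps turned about 2.9 rad clockwise (enough for home plus three clicks from any start), all three tools and both plugs in the toolbox, and the lid shut; the hand-in call gave no verdict.

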